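Clear the hardness tester's chuck and hang up the specimen carriers

ROBOT

A 7-joint arm with a two-finger parallel gripper is mounted at the origin on the work surface. World frame = base frame: x ahead of the robot, y to its left, z up, the work surface at z = 0. Lengths are in m, angles in degrees, forces in N, time in s.
With the tool pointing down it reaches from about 0.425 to 0.875 m from the base axis. Payload 4.7 kg.
Tool frame: the origin (TCP) lies between the finger pads; the fingertips stand 22 mm ahead of it and the grasp point (between the pads) lies 3 mm ahead of it; z points along the fingers, y is the line along which they close (so a half turn about z gives the same grasp; the last joint's range is limited). The gripper opens to 87 mm and grips with 3 to 60 N. Pads are 19 mm wide; open, the fingers measure 117 mm over their backs; the gripper's body (75 mm by 190 mm) begins 51 mm behind the grasp point.
Start: joints at [76.782, 18.392, -4.016, 83.108, 1.295, 78.541, -3.26], TCP at [0.158, -0.631, 0.245] pointing down, gripper open.
Joint ranges: [-163.93, 163.93], [-17.29, 119.83], [-79.2, 71.16], [3.27, 140.29], [-89.18, 269.18], [5.43, 117.66], [-154.24, 154.24]. Speed limits (degrees/s): [147.25, 147.25, 180, 180, 180, 180, 180].

INTERFACE

Orientations are given as [roll, pitch, yaw] about the fixed x, y, z axes, in that order (R = Rz(yaw) Ry(pitch) Rx(roll)).
In Python, from cell import env gives the robot as it stands.
- The arm moves only by the tool drive_tool, never from a script. Its argument "moves" is a list of rows, each a list of 3 entries, a list of its own where there are three numbers: the shift along the tool's x, y, z in mm, then the turn, a rotation vector about the tool's x, y, z in rad, then the closure, from 0 (fully open) to 1 (shut). In form: [[[x, y, z], [wx, wy, wz], jaw], ...]. A call has 1 to 12 rows; each row shifts and turns the commanded pose from where the row before left it, along the tool's axes as they then stand; what a row does not reach is not made up. A row lasts 1/12 s, in which the tool goes at most 41.7 mm and 7.16 degrees, less where a joint would pass 70% of its speed; a pose out of reach is approached as far as the arm can. A call with a gripper value outside its range is refused whole. The fingers move at their own pace and stop on an object; "newtons" is the grip in N (left out, the last holds). Time passes only in rows, so rows that do not move let the fingers close. It gives the time, the measured TCP pose, the force, the opening and the grip force at its end, in the units of the state.
- env.get_obs(): the state, without advancing time (a new reading comes with each control period).
- env.read_camera(name): name is "side" or "top"; returns (picture, depth): 400x640x3 uint8, blue, green, red; 400x640 float32, m along the optical axis (not along the pixel's ray), 0 where there is no reading.
- env.get_calibration(name): a dict with "fx", "fy", "cx", "cy" (pixels), "T" (4x4, takes a point from camera to world coordinates). Camera axes: x right, y down, z forward; pixel columns grow to the right and rows downward; lengths in m; the calibration is good to about 2 mm. A picture is of the moment at which its call begins. get_calibration takes no time and is no camera call.
- env.sign_off(): hands the job in; it is judged then, once.
The state is a dict: "time_s": time; "qpos": joint angles; "joint_velocities": joint speeds; "effort": joint torques, N m; "tool_pos": TCP position; "tool_rot": TCP orientation; "force": force on the tool from outside, world axes, zero at the start; "wrist_torque": the same for the moment, N m; "grip_width": finger opening in m; "grasp_force": force on a finger pad.
Only numpy, scipy, OpenCV 4.12 (cv2) and the standard library are available. Lean on these libraries where they do the work, as an engineer would, in place of code of your own. Each camera call takes 0.05 s, during which the arm holds its last target. There are 200 camera calls.

TASK

Pull the red isolator knob fully out, then free the specimen carrier in the bench chuck: pull the spring collar up, turn it to its open notch and let it drop back down there. Hang every carrier, the one from the chuck and all those standing on the bench, by its eye on the pegs of the blue rail; only then put the empty chuck's collar back, down in its locked notch, and last of all push the knob fully in. The knob must stay out whenever the collar is off its locked notch, and the steel and brass test blocks, the bottle and the jar are to be left where they stand.

Things in the scene. Friction and masses are not known exactly. Their poses are not given: they have to be found in the camera images.
- knob (a joint): red push-pull knob, travel in m: 0 = pushed in, 0.018 = fully out (end stop). Slides straight up; stiff (about 5 N of friction), stays where it is left
- knob_head (a point): centre of the red knob head: upright cylinder 34 mm in diameter, 22 mm high, on a grey box 100 x 90 x 50 mm high; with the knob in, the head's underside is 16 mm above the box top, and this point 77 mm above the bench. Nothing stands above it
- collar_lift (a joint): how far the chuck's spring collar is pulled up, m: 0 = down, 0.012 = upper stop. A spring pushes it down (about 6 N at the bottom, 11 N at the top). It must be up by more than 8 mm to be turned from notch to notch; a fixed wall in between blocks it otherwise (let go half-way, it rests on that wall, up by about 7 mm)
- collar_turn (a joint): turn of the collar about its vertical axis, rad, anticlockwise seen from above: 0 = locked notch (red bar on the collar points to the red dot on the white base), 1.3 = open notch (points to the green dot); about 0.15 rad of play in each notch; end stops at 0 and 1.3; no spring in this direction. It starts in the locked notch, the collar down
- collar_top (a point): centre of the collar's top face, on the chuck's vertical axis; moves with the collar. Knurled aluminium ring, outer diameter 60 mm, 20 mm high, top 62 mm above the bench when down; free all round down to 20 mm above the bench. The carrier's yellow eye stands up in its middle to 32 mm above this point; fingers grip the collar on either side of it
- chuck: bench chuck, white base 130 x 130 x 20 mm; origin on the bench under the collar's axis. Two steel claws inside the collar lie over the two ends of the carrier's foot while locked and hold it down; with the collar in the open notch they stand beside the foot and the carrier lifts straight out
- rail: blue rail with four pegs; origin on the bench under its middle, its -x towards the robot, y along the bar. Bar 350 mm long, 16 mm deep (x), 20 mm high, centre 190 mm above the bench, open beneath and above; posts only at its ends (y = +-167 mm)
- peg0 (a point): point on the axis of peg 0 (rail y = -120 mm), 36 mm in front of the bar's middle, 28 mm from its face. Steel peg 8 mm in diameter, along the rail's -x and tilted up 10 degrees towards its free end, which is 32 mm further out and 5 mm higher than this point. A hung eye's centre rests about 6 mm below the peg's axis. Free at the start
- peg1 (a point): point on the axis of peg 1 (rail y = -40 mm), 36 mm in front of the bar's middle, 28 mm from its face. Steel peg 8 mm in diameter, along the rail's -x and tilted up 10 degrees towards its free end, which is 32 mm further out and 5 mm higher than this point. A hung eye's centre rests about 6 mm below the peg's axis. Free at the start
- peg2 (a point): point on the axis of peg 2 (rail y = 40 mm), 36 mm in front of the bar's middle, 28 mm from its face. Steel peg 8 mm in diameter, along the rail's -x and tilted up 10 degrees towards its free end, which is 32 mm further out and 5 mm higher than this point. A hung eye's centre rests about 6 mm below the peg's axis. Free at the start
- peg3 (a point): point on the axis of peg 3 (rail y = 120 mm), 36 mm in front of the bar's middle, 28 mm from its face. Steel peg 8 mm in diameter, along the rail's -x and tilted up 10 degrees towards its free end, which is 32 mm further out and 5 mm higher than this point. A hung eye's centre rests about 6 mm below the peg's axis. Free at the start
- carrier_a_eye (a point): centre of the eye of carrier a, in the chuck at the start (79 mm above the bench, foot in a recess 8 mm deep). Carrier: 110 to 180 g, foot 40 (x) x 24 (y) x 12 mm, neck, upright yellow eye 29 mm wide, 8 mm thick, 20 mm hole along x. Its flat sides (10 mm high) face +-y: grip there from above. This point is 34 mm above the underside, 14.5 mm below the top; half a turn about z looks the same
- carrier_b_eye (a point): centre of the eye of carrier b, the same as carrier a; stands upright on the bench at the start (34 mm above it), or is absent
- carrier_c_eye (a point): centre of the eye of carrier c, the same as carrier a; stands upright on the bench at the start (34 mm above it), or is absent
- carrier_d_eye (a point): centre of the eye of carrier d, the same as carrier a; stands upright on the bench at the start (34 mm above it), or is absent
- block_a_center (a point): steel test block, a disc 60 mm in diameter, 16 mm high; its centre; to be left alone
- block_b_center (a point): brass test block, a disc 50 mm in diameter, 14 mm high; its centre; to be left alone
- bottle: white bottle 60 mm in diameter, 160 mm high; origin under it; to be left alone
- jar: amber jar 64 mm in diameter, 75 mm high; origin under it; to be left alone
Things that resemble listed ones, but are neither listed nor needed, are in the scene too. Leave any turquoise look-alike of the part that bears knob alone.

How it is judged:
By the outcome, as a careful person would: the job done as asked, in the order asked, and still so for the second after the job is handed in, with the robot touching nothing.
Of carrier_b, carrier_c, carrier_d only 1 to 3 are there at a start; the rules pass over those that are not, and their reading is None.
At some moment in a run one of carrier_b, carrier_c, carrier_d may be knocked a few centimetres aside while the robot is not near it.
It also fails if it takes over 210 s, if anything falls off the work surface, if the arm or the gripper's body presses on something with over 40 N, if the wrist force passes 120 N, or if a joint passes its speed limit or range.

## Working session

There is one attempt and no reset: what is moved stays moved. The work goes in short steps, Python scripts to look and compute and a tool call to move; the robot and the scene stay as the last step left them, time stands still between calls to the robot, and variables do not carry over. Pictures are saved under pics/ and viewed, at most 14 in all, crops included, and the job is handed in when it is done.

Besides the shell and the picture viewer there is one more tool, called as a command line: name --argument value ..., lists and objects as JSON in quotes. drive_tool: Moves the arm, as the interface text tells. Its arguments: {"type":"object","properties":{"moves":{"type":"array"},"newtons":{"type":"number"}},"required":["moves"]}

```bash
ls; mkdir -p pics; cat > h.py <<'E'
import numpy as np, cv2
from cell import env
def shot(n):
    im,d=env.read_camera(n); c=env.get_calibration(n); return im,d,c
def pts(d,c):
    v,u=np.indices(d.shape); P=np.stack([(u-c['cx'])/c['fx']*d,(v-c['cy'])/c['fy']*d,d],-1)
    T=np.array(c['T']); return P@T[:3,:3].T+T[:3,3]
def ray(u,v,z,c):
    T=np.array(c['T']); r=T[:3,:3]@np.array([(u-c['cx'])/c['fx'],(v-c['cy'])/c['fy'],1]); o=T[:3,3]
    return o+r*(z-o[2])/r[2]
def proj(p,c):
    T=np.array(c['T']); q=T[:3,:3].T@(np.array(p)-T[:3,3]); return q[0]/q[2]*c['fx']+c['cx'],q[1]/q[2]*c['fy']+c['cy']
E
python3 - <<'E'
from h import *
for n in('top','side'):
    im,d,c=shot(n); cv2.imwrite(f'pics/{n}0.png',im); print(n,c['fx'],np.round(c['T'],3).tolist(),(d>0).mean())
print(env.get_obs())
E
```

```text
pics
top 475.4281945610537 [[0.023, -0.992, 0.123, 0.456], [-1.0, -0.022, 0.013, -0.015], [-0.01, -0.123, -0.992, 1.318], [0.0, 0.0, 0.0, 1.0]] 0.99618359375
side 444.13114861639366 [[0.826, -0.421, 0.375, 0.156], [-0.564, -0.619, 0.546, -0.639], [0.003, -0.663, -0.749, 1.009], [0.0, 0.0, 0.0, 1.0]] 0.99613671875
{'time_s': 0.1, 'qpos': array([76.78197257, 18.43599381, -4.01606002, 83.16789139,  1.29480458,
       78.53965602, -3.26128509]), 'joint_velocities': array([-0.04930048, -0.07653836,  0.07295838, -0.04932277, -0.09608612,
        0.00850539,  0.01174025]), 'effort': array([ 1.44607031e-05, -4.92571664e+01, -4.05661231e-01, -3.13393986e+01,
       -6.41450426e-02,  3.96774570e-02,  6.33404284e-05]), 'tool_pos': array([ 0.1573861 , -0.63019364,  0.2435577 ]), 'tool_rot': array([-1.79901680e+02,  5.01935842e-03,  1.40268034e+01]), 'force': array([-0.37516652,  0.482917  , -0.34735933]), 'wrist_torque': array([ 0.01024045,  0.00449377, -0.0602451 ]), 'grasp_force': 0.0, 'grip_width': 0.08685388368111539}
```

View pics/top0.png

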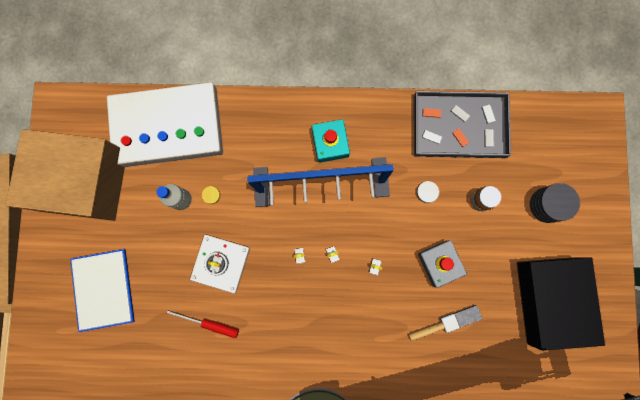

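View pics/side0.png

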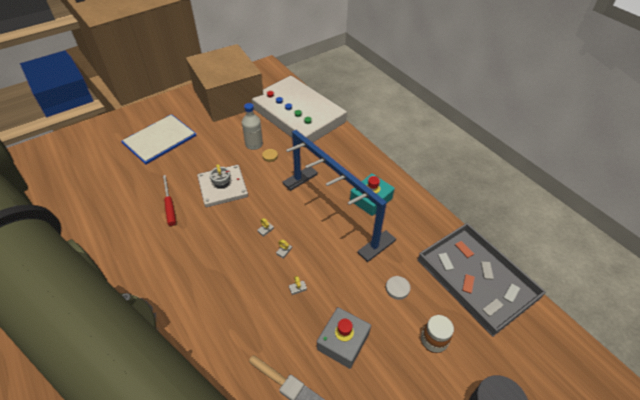

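```bash
cat > m.py <<'E'
from h import *
def hsv(im): return cv2.cvtColor(im,cv2.COLOR_BGR2HSV).astype(int)
def comps(m,a=4):
    n,l,s,ce=cv2.connectedComponentsWithStats(m.astype(np.uint8)); return [(l==i) for i in range(1,n) if s[i,4]>=a]
def axis(p):
    r=cv2.minAreaRect((p[:,:2]*1000).astype(np.float32)); (w,h),a=r[1],r[2]
    if w<h: a+=90
    return np.round(r[0],1),np.round(sorted(r[1]),1),round((a+90)%180-90,1)
E
python3 - <<'E'
from m import *
for n in('top','side'):
    im,d,c=shot(n); P=pts(d,c); H=hsv(im); h,s,v=H[...,0],H[...,1],H[...,2]
    ok=(d>0)&(P[...,0]>0.3)&(P[...,0]<.85)
    print(n)
    M=[('yellow',(h>20)&(h<35)&(s>120)&(v>90)&ok&(P[...,2]>.012)),('red',((h<6)|(h>174))&(s>150)&(v>90)&ok&(P[...,2]>.015)),
     ('blue',(h>105)&(h<125)&(s>120)&(P[...,2]>.175)&ok),('green',(h>45)&(h<75)&(s>120)&(v>60)&ok),
     ('reddot',((h<6)|(h>174))&(s>130)&ok&(P[...,2]<.05)&(P[...,2]>.01))]
    for k,m in M:
        for q in comps(m,2):
            p=P[q]; vv,uu=np.nonzero(q); print(k,len(p),'px',uu.mean().round(1),vv.mean().round(1),'med',np.median(p,0).round(4),'zmax',p[:,2].max().round(3),*axis(p))
    if n=='top':
        for u,v in ((299,256),(332,254),(375,267)):
            q=(s<70)&(v>0)&(H[...,2]>150)&ok; sub=np.zeros_like(q); sub[v-14:v+15,u-14:u+15]=1
            p=P[q&sub]; print('foot',len(p),np.median(p,0).round(4),*axis(p))
        cr=im[225:290,180:460]; cv2.imwrite('pics/c1.png',cv2.resize(cr,None,fx=2.85,fy=2.85,interpolation=2))
E
```

```text
top
yellow 50 px 330.5 142.0 med [ 0.7695 -0.0163  0.0533] zmax 0.058 [774.2 -15.4] [24.6 38.6] -85.2
yellow 183 px 210.1 194.3 med [0.6265 0.3151 0.0149] zmax 0.02 [625.2 313.9] [43.8 47.4] 9.4
yellow 2 px 202.0 195.5 med [0.6216 0.3364 0.0162] zmax 0.019 [621.6 336.4] [0.  2.5] -32.4
yellow 30 px 332.2 253.9 med [ 0.4686 -0.0266  0.0459] zmax 0.054 [469.2 -27.3] [ 7.4 27.2] -67.2
yellow 32 px 298.6 255.2 med [0.4638 0.0621 0.0465] zmax 0.054 [463.5  61.7] [ 7.5 26.8] -78.2
yellow 61 px 440.0 263.2 med [ 0.4514 -0.3082  0.0536] zmax 0.086 [ 450.2 -313.4] [27.5 39.2] 1.4
yellow 46 px 213.1 263.4 med [0.4369 0.2779 0.0901] zmax 0.097 [437.6 283.6] [10.3 36.2] 82.9
yellow 32 px 375.9 266.6 med [ 0.4373 -0.1434  0.0471] zmax 0.053 [ 438.4 -144. ] [ 7.7 28. ] 77.5
red 116 px 330.3 135.5 med [ 0.78   -0.0147  0.0878] zmax 0.095 [781.  -15.7] [29.3 30.2] 0.4
red 70 px 125.5 140.4 med [0.7625 0.5404 0.0618] zmax 0.067 [763.  541.7] [22.6 23.1] -36.5
red 4 px 224.5 245.5 med [0.4851 0.2666 0.0208] zmax 0.024 [485.2 266.2] [2.9 3. ] -89.2
red 6 px 217.7 254.8 med [0.4589 0.2732 0.0647] zmax 0
[... 1620 characters left out ...]
.082 [ 447.5 -327.1] [27.7 40.2] -42.2
red 20 px 269.9 93.3 med [0.765  0.5374 0.0609] zmax 0.065 [764.  536.8] [14.8 22.2] 61.0
red 87 px 373.6 181.6 med [ 0.7791 -0.0224  0.0872] zmax 0.091 [781.3 -18.7] [26.2 29.5] 52.4
red 172 px 344.6 326.2 med [ 0.4501 -0.3239  0.089 ] zmax 0.094 [ 450.9 -323.1] [30.  30.2] -82.5
blue 740 px 340.8 170.4 med [ 0.6599 -0.0201  0.1993] zmax 0.204 [658.8   4.4] [ 20.2 346.3] -84.5
green 22 px 297.7 113.0 med [0.7848 0.3876 0.0605] zmax 0.065 [787.2 388.7] [13.7 21. ] 57.1
green 22 px 307.3 120.0 med [0.7919 0.3396 0.0609] zmax 0.066 [791.8 340.3] [13.5 22.2] 56.9
green 4 px 324.8 338.0 med [ 0.4077 -0.3089  0.0535] zmax 0.055 [ 407.7 -308.8] [2.2 5.2] 54.6
```

View pics/c1.png

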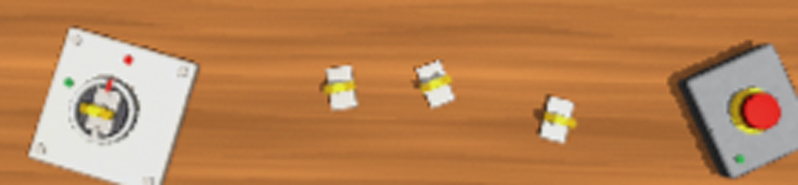

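```bash
cat >> m.py <<'E'
def go(x,y,z,yaw=None,o=None):
    """total tool-frame shift (mm) and turn (rad) for grasp point (3 mm ahead of TCP) at x,y,z"""
    o=o or env.get_obs(); p=np.array(o['tool_pos']); a=np.radians(o['tool_rot'][2])
    D=(np.array([x,y,z+.003])-p)*1000; c,s=np.cos(a),np.sin(a)
    t=0 if yaw is None else -np.radians((yaw-o['tool_rot'][2]+180)%360-180)
    print('rot',np.round(o['tool_rot'],1),'shift',np.round([c*D[0]+s*D[1],s*D[0]-c*D[1],-D[2]],1),'wz',round(t,4))
E
python3 - <<'E'
from m import *
im,d,c=shot('top'); P=pts(d,c); H=hsv(im); X,Y,Z=P[...,0],P[...,1],P[...,2]
q=(H[...,1]<50)&(H[...,2]>150)&(abs(X-.44)<.11)&(abs(Y-.28)<.11)&(abs(Z-.02)<.01); print('base',q.sum(),*axis(P[q]))
q=(Z>.05)&(Z<.068)&(abs(X-.44)<.05)&(abs(Y-.28)<.05); print('collar',q.sum(),*axis(P[q]),P[q].mean(0))
q=(abs(X-.45)<.09)&(abs(Y+.32)<.09)&(abs(Z-.05)<.01); print('box',q.sum(),*axis(P[q]))
R=np.array([[np.cos(.0995),-np.sin(.0995)],[np.sin(.0995),np.cos(.0995)]])
L=(P[...,:2]-[.6588,.0065])@R
for n in('top','side'):
    im,d,c=shot(n); P=pts(d,c); L=(P[...,:2]-[.6588,.0065])@R;Z=P[...,2]
    for k,y in enumerate((-.12,-.04,.04,.12)):
        q=(L[...,0]<-.015)&(L[...,0]>-.09)&(abs(L[...,1]-y)<.025)&(Z>.15)
        a=L[q]; z=Z[q]; f=np.polyfit(a[:,0],z,1); g=np.polyfit(a[:,0],a[:,1],1)
        print(n,'peg',k,len(a),'xmin',a[:,0].min().round(4),'y@-36',np.polyval(g,-.036).round(4),'z',np.polyval(f,-.036).round(4),'slopes',f[0].round(2),g[0].round(3))
go(.451,-.3215,.15,14)
E
```

```text
base 1775 [436.9 279. ] [128.  129.2] 74.9
collar 342 [438.  279.3] [57.5 59.6] -88.6 [0.43746656 0.27855998 0.05855345]
box 1159 [ 451.  -319.7] [ 90.4 100.4] 25.3
top peg 0 69 xmin -0.0657 y@-36 -0.1179 z 0.1987 slopes -0.18 0.003
top peg 1 70 xmin -0.0663 y@-36 -0.0381 z 0.1988 slopes -0.17 0.006
top peg 2 72 xmin -0.067 y@-36 0.0415 z 0.1989 slopes -0.17 0.006
top peg 3 70 xmin -0.0658 y@-36 0.1213 z 0.1984 slopes -0.19 -0.007
side peg 0 59 xmin -0.0664 y@-36 -0.1202 z 0.1981 slopes -0.16 0.0
side peg 1 56 xmin -0.067 y@-36 -0.0405 z 0.198 slopes -0.17 -0.009
side peg 2 51 xmin -0.0664 y@-36 0.0393 z 0.1976 slopes -0.16 -0.027
side peg 3 51 xmin -0.0675 y@-36 0.1199 z 0.197 slopes -0.19 0.017
rot [-180.    0.   14.] shift [ 359.7 -228.7   91.3] wz 0.0005
```

drive_tool --moves '[[[36, -22.9, 0], [0, 0, 0], 0], [[36, -22.9, 5], [0, 0, 0], 0], [[36, -22.9, 10], [0, 0, 0], 0], [[36, -22.9, 10], [0, 0, 0], 0], [[36, -22.9, 10], [0, 0, 0], 0], [[36, -22.9, 10], [0, 0, 0], 0], [[36, -22.9, 10], [0, 0, 0], 0], [[36, -22.9, 10], [0, 0, 0], 0], [[36, -22.9, 10], [0, 0, 0], 0], [[36, -22.9, 10], [0, 0, 0], 0], [[0, 0, 0], [0, 0, 0], 0], [[0, 0, 0], [0, 0, 0], 0]]' --newtons 30

```text
time_s: 1.35
tool_pos: [0.44, -0.3319, 0.1632]
tool_rot: [-179.9, -0.0, 14.4]
force: [-0.2, -0.7, -0.3]
grip_width: 0.0867
grasp_force: 0.0
```

```bash
python3 -c "
from m import *
go(.451,-.3205,.078)"
```

```text
rot [-179.9   -0.    14.4] shift [13.5 -8.3 82.2] wz 0
```

drive_tool --moves '[[[13.5, -8.3, 0], [0, 0, 0], 0], [[0, 0, 20], [0, 0, 0], 0], [[0, 0, 20], [0, 0, 0], 0], [[0, 0, 20], [0, 0, 0], 0], [[0, 0, 20], [0, 0, 0], 0], [[0, 0, 2], [0, 0, 0], 0], [[0, 0, 0], [0, 0, 0], 0.8], [[0, 0, 0], [0, 0, 0], 0.8], [[0, 0, 0], [0, 0, 0], 0.8], [[0, 0, 0], [0, 0, 0], 0.8], [[0, 0, 0], [0, 0, 0], 0.8], [[0, 0, 0], [0, 0, 0], 0.8]]' --newtons 30

```text
time_s: 2.35
tool_pos: [0.4496, -0.3241, 0.0825]
tool_rot: [179.9, -0.0, 14.0]
force: [0.9, -0.8, 0.5]
grip_width: 0.0546
grasp_force: 0.0
```

drive_tool --moves '[[[0, 0, 0], [0, 0, 0], 1], [[0, 0, 0], [0, 0, 0], 1], [[0, 0, 0], [0, 0, 0], 1], [[0, 0, 0], [0, 0, 0], 1], [[0, 0, 0], [0, 0, 0], 1], [[0, 0, 0], [0, 0, 0], 1], [[0, 0, 0], [0, 0, 0], 1]]' --newtons 30

```text
time_s: 2.93
tool_pos: [0.4487, -0.3212, 0.0814]
tool_rot: [-179.8, 0.1, 14.1]
force: [-1.9, 5.4, 3.5]
grip_width: 0.0329
grasp_force: 30.0
```

drive_tool --moves '[[[0, 0, -4], [0, 0, 0], 1], [[0, 0, -4], [0, 0, 0], 1], [[0, 0, -4], [0, 0, 0], 1], [[0, 0, -4], [0, 0, 0], 1], [[0, 0, -2], [0, 0, 0], 1], [[0, 0, -2], [0, 0, 0], 1], [[0, 0, -1], [0, 0, 0], 1], [[0, 0, 0], [0, 0, 0], 1], [[0, 0, 0], [0, 0, 0], 1]]'

```text
time_s: 3.68
tool_pos: [0.4485, -0.3212, 0.0992]
tool_rot: [-179.7, 0.1, 14.1]
force: [4.8, 2.7, -18.3]
grip_width: 0.0331
grasp_force: 30.0
```

drive_tool --moves '[[[0, 0, 1], [0, 0, 0], 0], [[0, 0, 1], [0, 0, 0], 0], [[0, 0, 0], [0, 0, 0], 0], [[0, 0, 0], [0, 0, 0], 0], [[0, 0, 0], [0, 0, 0], 0], [[0, 0, -20], [0, 0, 0], 0], [[0, 0, -30], [0, 0, 0], 0], [[0, 0, -30], [0, 0, 0], 0], [[0, 0, -20], [0, 0, 0], 0], [[0, 0, 0], [0, 0, 0], 0]]'

```text
time_s: 4.52
tool_pos: [0.4519, -0.326, 0.2069]
tool_rot: [179.5, -0.4, 14.0]
force: [0.8, -0.0, 0.9]
grip_width: 0.0851
grasp_force: 0.0
```

```bash
cat > knob.py <<'E'
from m import *
for n in('top','side'):
    im,d,c=shot(n); P=pts(d,c); h=hsv(im); X,Y,Z=P[...,0],P[...,1],P[...,2]
    q=((h[...,0]<6)|(h[...,0]>174))&(h[...,1]>150)&(abs(X-.45)<.04)&(abs(Y+.32)<.04)&(Z>.06)
    print(n,q.sum(),np.percentile(Z[q],[50,80]).round(4) if q.any() else '')
E
python3 knob.py; python3 -c "
from m import *
go(.437,.279,.15,86)"
```

```text
top 0 
side 189 [0.1062 0.1076]
rot [ 1.798e+02 -1.000e-01  1.400e+01] shift [ 133.7 -588.7   49.1] wz -1.2567
```

drive_tool --moves '[[[9, -39.5, 0], [0, 0, 0], 0], [[9, -39.5, 0], [0, 0, 0], 0], [[9, -39.5, 0], [0, 0, 0], 0], [[9, -39.5, 0], [0, 0, 0], 0], [[9, -39.5, 0], [0, 0, 0], 0], [[9, -39.5, 0], [0, 0, 0], 0], [[9, -39.5, 0], [0, 0, 0], 0], [[9, -39.5, 0], [0, 0, 0], 0], [[9, -39.5, 0], [0, 0, 0], 0], [[9, -39.5, 0], [0, 0, 0], 0], [[9, -39.5, 0], [0, 0, 0], 0], [[9, -39.5, 0], [0, 0, 0], 0]]'

```text
time_s: 5.62
tool_pos: [0.4381, 0.1636, 0.1997]
tool_rot: [179.9, 0.1, 14.0]
force: [1.2, -0.1, -0.2]
grip_width: 0.0871
grasp_force: 0.0
```

drive_tool --moves '[[[0, 0, 0], [0, 0, -0.105], 0], [[0, 0, 0], [0, 0, -0.105], 0], [[0, 0, 0], [0, 0, -0.105], 0], [[0, 0, 0], [0, 0, -0.105], 0], [[0, 0, 0], [0, 0, -0.105], 0], [[0, 0, 0], [0, 0, -0.105], 0], [[0, 0, 0], [0, 0, -0.105], 0], [[0, 0, 0], [0, 0, -0.105], 0], [[0, 0, 0], [0, 0, -0.105], 0], [[0, 0, 0], [0, 0, -0.105], 0], [[0, 0, 0], [0, 0, -0.105], 0], [[0, 0, 0], [0, 0, -0.105], 0]]'

```text
time_s: 6.62
tool_pos: [0.4384, 0.1618, 0.1993]
tool_rot: [-179.9, 0.0, 86.5]
force: [0.2, 0.5, -0.2]
grip_width: 0.0868
grasp_force: 0.0
```

```bash
python3 -c "
from m import *
go(.437,.279,.12,86); print(env.get_obs()['qpos'])"
```

```text
rot [-179.9    0.    86.5] shift [116.9  -8.6  76.3] wz 0.0088
[ 25.75264527  -0.79319257 -48.23601728 110.03825424  -0.64895437
  70.61015303 -25.76257314]
```

drive_tool --moves '[[[30, -2, 0], [0, 0, 0], 0], [[30, -2, 0], [0, 0, 0], 0], [[30, -2, 0], [0, 0, 0], 0], [[27, -2.6, 0], [0, 0, 0], 0], [[0, 0, 20], [0, 0, 0], 0], [[0, 0, 20], [0, 0, 0], 0], [[0, 0, 15], [0, 0, 0], 0], [[0, 0, 0], [0, 0, 0], 0], [[0, 0, 0], [0, 0, 0], 0], [[0, 0, 0], [0, 0, 0], 0]]'

```text
time_s: 7.45
tool_pos: [0.4384, 0.2796, 0.1459]
tool_rot: [180.0, -0.0, 86.2]
force: [0.4, 0.3, 0.0]
grip_width: 0.087
grasp_force: 0.0
```

```bash
python3 -c "
from m import *
go(.4375,.279,.054,86)"
```

```text
rot [180.   -0.   86.2] shift [-0.7 -0.9 88.9] wz 0.0036
```

drive_tool --moves '[[[-0.7, -0.9, 20], [0, 0, 0], 0], [[0, 0, 20], [0, 0, 0], 0], [[0, 0, 20], [0, 0, 0], 0], [[0, 0, 20], [0, 0, 0], 0], [[0, 0, 9], [0, 0, 0], 0], [[0, 0, 0], [0, 0, 0], 0], [[0, 0, 0], [0, 0, 0], 1], [[0, 0, 0], [0, 0, 0], 1], [[0, 0, 0], [0, 0, 0], 1], [[0, 0, 0], [0, 0, 0], 1], [[0, 0, 0], [0, 0, 0], 1], [[0, 0, 0], [0, 0, 0], 1]]' --newtons 30

```text
time_s: 8.45
tool_pos: [0.4382, 0.2791, 0.0574]
tool_rot: [179.9, -0.0, 86.2]
force: [1.6, -0.2, 3.0]
grip_width: 0.0597
grasp_force: 30.0
```

drive_tool --moves '[[[0, 0, 0], [0, 0, 0], 1], [[0, 0, 0], [0, 0, 0], 1], [[0, 0, 0], [0, 0, 0], 1]]' --newtons 30

```text
time_s: 8.7
tool_pos: [0.4382, 0.2792, 0.0574]
tool_rot: [179.9, -0.0, 86.2]
force: [1.6, -0.9, 5.5]
grip_width: 0.0598
grasp_force: 30.0
```

Gripped; lift about 11–12 mm.

drive_tool --moves '[[[0, 0, -3], [0, 0, 0], 1], [[0, 0, -3], [0, 0, 0], 1], [[0, 0, -3], [0, 0, 0], 1], [[0, 0, -2], [0, 0, 0], 1], [[0, 0, -1], [0, 0, 0], 1], [[0, 0, 0], [0, 0, 0], 1], [[0, 0, 0], [0, 0, 0], 1]]' --newtons 45

```text
time_s: 9.28
tool_pos: [0.4381, 0.2789, 0.0678]
tool_rot: [179.9, -0.1, 86.2]
force: [6.2, 3.2, -9.9]
grip_width: 0.0594
grasp_force: 45.0
```

drive_tool --moves '[[[0, 0, -0.5], [0, 0, -0.1], 1], [[0, 0, 0], [0, 0, -0.105], 1], [[0, 0, 0], [0, 0, -0.105], 1], [[0, 0, 0], [0, 0, -0.105], 1], [[0, 0, 0], [0, 0, -0.105], 1], [[0, 0, 0], [0, 0, -0.105], 1], [[0, 0, 0], [0, 0, -0.105], 1], [[0, 0, 0], [0, 0, -0.105], 1], [[0, 0, 0], [0, 0, -0.105], 1], [[0, 0, 0], [0, 0, -0.105], 1], [[0, 0, 0], [0, 0, -0.105], 1], [[0, 0, 0], [0, 0, -0.105], 1]]'

```text
time_s: 10.28
tool_pos: [0.4389, 0.2796, 0.0686]
tool_rot: [179.8, 0.1, 158.4]
force: [6.9, 4.6, -11.6]
grip_width: 0.0594
grasp_force: 45.0
```

drive_tool --moves '[[[0, 0, 0], [0, 0, 0], 1], [[0, 0, 0], [0, 0, 0], 1], [[0, 0, 0], [0, 0, 0], 1]]'

```text
time_s: 10.53
tool_pos: [0.4389, 0.2796, 0.0685]
tool_rot: [179.8, 0.1, 158.1]
force: [8.4, 4.3, -11.9]
grip_width: 0.0593
grasp_force: 45.0
```

drive_tool --moves '[[[0, 0, 3], [0, 0, 0], 1], [[0, 0, 3], [0, 0, 0], 1], [[0, 0, 3], [0, 0, 0], 1], [[0, 0, 2.5], [0, 0, 0], 1], [[0, 0, 0], [0, 0, 0], 1], [[0, 0, 0], [0, 0, 0], 1], [[0, 0, 0], [0, 0, 0], 1]]'

```text
time_s: 11.12
tool_pos: [0.4389, 0.2796, 0.0576]
tool_rot: [179.8, 0.1, 158.1]
force: [6.9, 2.6, -7.1]
grip_width: 0.0592
grasp_force: 45.0
```

drive_tool --moves '[[[0, 0, 0], [0, 0, 0], 0], [[0, 0, 0], [0, 0, 0], 0], [[0, 0, 0], [0, 0, 0], 0], [[0, 0, 0], [0, 0, 0], 0], [[0, 0, 0], [0, 0, 0], 0], [[0, 0, 0], [0, 0, 0], 0], [[0, 0, -20], [0, 0, 0], 0], [[0, 0, -30], [0, 0, 0], 0], [[0, 0, -40], [0, 0, 0], 0], [[0, 0, -20], [0, 0, 0], 0], [[0, 0, 0], [0, 0, 0], 0], [[0, 0, 0], [0, 0, 0], 0]]'

```text
time_s: 12.12
tool_pos: [0.4379, 0.2792, 0.1685]
tool_rot: [180.0, 0.1, 158.1]
force: [-0.4, 0.6, 0.3]
grip_width: 0.0871
grasp_force: 0.0
```

```bash
python3 - <<'E'
from m import *
o=[]
for n,b in(('top',(215,263)),('side',(220,180))):
    im,d,c=shot(n); u,v=b; o.append(cv2.resize(im[v-35:v+35,u-40:u+40],None,fx=5,fy=5,interpolation=2))
    P=pts(d,c); Z=P[...,2]; q=(abs(P[...,0]-.437)<.035)&(abs(P[...,1]-.279)<.035)&(Z>.05)&(Z<.08); print(n,q.sum(),np.percentile(Z[q],[20,50,80]).round(4))
cv2.imwrite('pics/c2.png',np.hstack(o))
E
```

```text
top 52 [0.0552 0.06   0.0634]
side 263 [0.0546 0.058  0.0618]
```

View pics/c2.png

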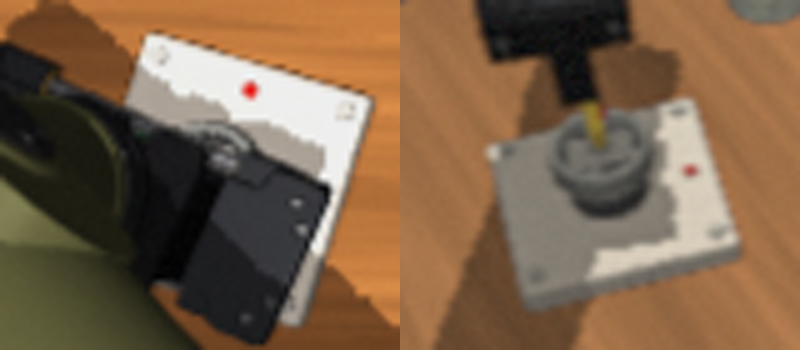

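drive_tool --moves '[[[0, 0, 0], [0, 0, -0.069], 0], [[0, 0, 0], [0, 0, -0.069], 0], [[0, 0, 20], [0, 0, 0], 0.2], [[0, 0, 30], [0, 0, 0], 0.2], [[0, 0, 20], [0, 0, 0], 0.2], [[0, 0, 8], [0, 0, 0], 0.2], [[0, 0, 2], [0, 0, 0], 0.2], [[0, 0, 0], [0, 0, 0], 0.2]]' --newtons 25

```text
time_s: 12.88
tool_pos: [0.4366, 0.2791, 0.087]
tool_rot: [-180.0, -0.1, 166.1]
force: [-0.7, 0.7, -0.2]
grip_width: 0.0702
grasp_force: 0.0
```

```bash
python3 -c "
from m import *
go(.4375,.279,.085,166)"
```

```text
rot [-1.800e+02 -1.000e-01  1.661e+02] shift [-0.9  0.1 -1. ] wz 0.0013
```

drive_tool --moves '[[[-0.9, 0, -1], [0, 0, 0], 1], [[0, 0, 0], [0, 0, 0], 1], [[0, 0, 0], [0, 0, 0], 1], [[0, 0, 0], [0, 0, 0], 1], [[0, 0, 0], [0, 0, 0], 1], [[0, 0, 0], [0, 0, 0], 1], [[0, 0, 0], [0, 0, 0], 1], [[0, 0, 0], [0, 0, 0], 1], [[0, 0, 0], [0, 0, 0], 1], [[0, 0, 0], [0, 0, 0], 1]]' --newtons 25

```text
time_s: 13.72
tool_pos: [0.4383, 0.2789, 0.0887]
tool_rot: [180.0, 0.0, 166.0]
force: [0.6, 0.2, 0.0]
grip_width: 0.0285
grasp_force: 25.0
```

drive_tool --moves '[[[0, 0, -3], [0, 0, 0], 1], [[0, 0, -5], [0, 0, 0], 1], [[0, 0, -5], [0, 0, 0], 1], [[0, 0, -5], [0, 0, 0], 1], [[0, 0, 0], [0, 0, 0], 1]]'

```text
time_s: 14.13
tool_pos: [0.4387, 0.2791, 0.1077]
tool_rot: [180.0, 0.1, 166.0]
force: [0.3, 1.3, -2.1]
grip_width: 0.0281
grasp_force: 25.0
```

```bash
cat >> m.py <<'E'
C=np.array([.6588,.0068]); A=np.radians(5.7); U=np.array([np.cos(A),np.sin(A)]); V=np.array([-U[1],U[0]])
def peg(k,x,eye,off): # off: TCP height above eye centre
    p=C+U*x+V*(-.12+.08*k); go(p[0],p[1],eye+off-.003,185.7); return p
E
python3 -c "
from m import *
peg(3,-.1,.197,.0097)"
```

```text
rot [1.80e+02 1.00e-01 1.66e+02] shift [-144.8 -131.8  -99. ] wz -0.3434
```

drive_tool --moves '[[[0, 0, -33], [0, 0, 0], 1], [[0, 0, -33], [0, 0, 0], 1], [[0, 0, -33], [0, 0, 0], 1], [[-24, -22, 0], [0, 0, 0], 1], [[-24, -22, 0], [0, 0, 0], 1], [[-24, -22, 0], [0, 0, 0], 1], [[-24, -22, 0], [0, 0, 0], 1], [[-24, -22, 0], [0, 0, 0], 1], [[-24, -22, 0], [0, 0, 0], 1], [[0, 0, 0], [0, 0, -0.115], 1], [[0, 0, 0], [0, 0, -0.115], 1], [[0, 0, 0], [0, 0, -0.113], 1]]'

```text
time_s: 15.13
tool_pos: [0.5462, 0.115, 0.2054]
tool_rot: [180.0, -0.0, -174.1]
force: [0.2, 1.1, -1.9]
grip_width: 0.0281
grasp_force: 25.0
```

drive_tool --moves '[[[0, 0, 0], [0, 0, 0], 1], [[0, 0, 0], [0, 0, 0], 1], [[0, 0, 0], [0, 0, 0], 1]]'

```text
time_s: 15.38
tool_pos: [0.546, 0.1159, 0.2056]
tool_rot: [-180.0, -0.0, -174.5]
force: [0.2, -0.5, -1.7]
grip_width: 0.0284
grasp_force: 25.0
```

```bash
cat >look.py <<'E'
import sys
from m import *
# held eye in rail frame
k=int(sys.argv[1]); o=env.get_obs(); print(o['tool_pos'].round(4),o['tool_rot'].round(1))
for n in('top','side'):
    im,d,c=shot(n); P=pts(d,c); h=hsv(im); L=np.stack([(P[...,:2]-C)@U,(P[...,:2]-C)@V-(-.12+.08*k),P[...,2]],-1)
    q=(h[...,0]>20)&(h[...,0]<35)&(h[...,1]>100)&(h[...,2]>50)&(abs(L[...,1])<.05)&(abs(L[...,0]+.06)<.07)&(L[...,2]>.1)
    print(n,q.sum(),*( (L[q].min(0).round(4),L[q].max(0).round(4),np.median(L[q],0).round(4)) if q.any() else ''))
E
python3 look.py 3; python3 -c "
from m import *
peg(3,-.1,.197,.0097);peg(3,-.036,.197,.0097)"
```

```text
[0.546  0.1159 0.2056] [-180.    -0.  -174.5]
top 539 [-0.13   -0.0496  0.5696] [-0.051   0.0498  0.6045] [-0.0884  0.0032  0.5888]
side 35 [-0.1277 -0.0446  0.1829] [-0.099   0.0208  0.2884] [-0.1078  0.0022  0.2002]
rot [-180.     0.  -174.4] shift [-1.4  0.2 -1. ] wz -0.0018
rot [-180.     0.  -174.4] shift [-65.4   0.3  -1. ] wz -0.0018
```

drive_tool --moves '[[[-8, 0, -1], [0, 0, 0], 1], [[-8, 0, 0], [0, 0, 0], 1], [[-8, 0, 0], [0, 0, 0], 1], [[-8, 0, 0], [0, 0, 0], 1], [[-8, 0, 0], [0, 0, 0], 1], [[-8, 0, 0], [0, 0, 0], 1], [[-8, 0, 0], [0, 0, 0], 1], [[-8, 0, 0], [0, 0, 0], 1], [[0, 0, 0], [0, 0, 0], 1], [[0, 0, 0], [0, 0, 0], 1]]'

```text
time_s: 16.32
tool_pos: [0.6099, 0.1225, 0.2064]
tool_rot: [180.0, -0.0, -174.3]
force: [0.2, -0.4, -1.5]
grip_width: 0.0283
grasp_force: 25.0
```

```bash
python3 look.py 3; python3 - <<'E'
from m import *
im,d,c=shot('side'); u,v=map(int,proj([.62,.12,.19],c)); print(u,v)
cv2.imwrite('pics/c3.png',cv2.resize(im[v-50:v+50,u-60:u+60],None,fx=5,fy=5,interpolation=2))
E
```

```text
[0.6099 0.1225 0.2064] [ 180.    -0.  -174.3]
top 913 [-0.1298 -0.0499  0.5141] [0.0094 0.0498 0.6125] [-0.0642 -0.0093  0.5951]
side 28 [-0.0758 -0.0478  0.1872] [-0.0366  0.0157  0.4577] [-0.0454 -0.0037  0.2042]
298 147
```

View pics/c3.png

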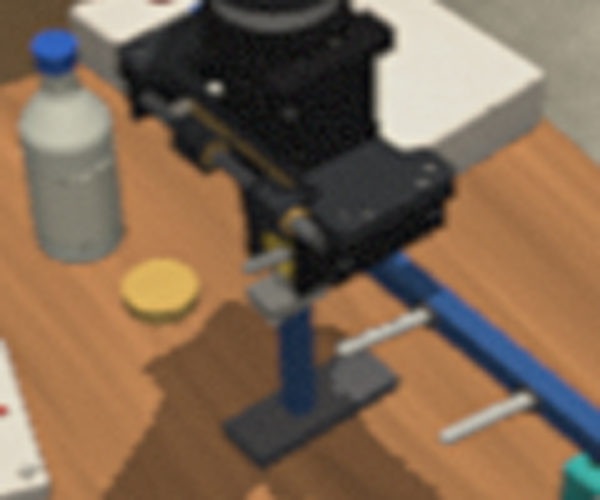

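drive_tool --moves '[[[0, 0, 3], [0, 0, 0], 1], [[0, 0, 3], [0, 0, 0], 1], [[0, 0, 1.5], [0, 0, 0], 1], [[0, 0, 0], [0, 0, 0], 1], [[0, 0, 0], [0, 0, 0], 0.45], [[0, 0, 0], [0, 0, 0], 0.45], [[0, 0, 0], [0, 0, 0], 0.45], [[0, 0, 0], [0, 0, 0], 0.45], [[0, 0, 0], [0, 0, 0], 0.45], [[0, 0, 0], [0, 0, 0], 0.45]]'

```text
time_s: 17.3
tool_pos: [0.6098, 0.1223, 0.1991]
tool_rot: [-180.0, 0.0, -174.3]
force: [-0.3, 1.0, 0.8]
grip_width: 0.0473
grasp_force: 0.0
```

drive_tool --moves '[[[0, 0, -5], [0, 0, 0], 0.45], [[0, 0, -10], [0, 0, 0], 0.45], [[0, 0, -15], [0, 0, 0], 0.45], [[0, 0, -20], [0, 0, 0], 0.45], [[30, 0, -10], [0, 0, 0], 0.45], [[40, 0, 0], [0, 0, 0], 0.45], [[40, 0, 0], [0, 0, 0], 0.2], [[30, 0, 0], [0, 0, 0], 0.2], [[0, 0, 0], [0, 0, 0], 0.2]]'

```text
time_s: 18.05
tool_pos: [0.477, 0.11, 0.2633]
tool_rot: [-179.0, 0.2, -174.2]
force: [0.1, 0.9, 0.4]
grip_width: 0.0604
grasp_force: 0.0
```

```bash
cat > find.py <<'E'
from m import *
for n in('top','side'):
    im,d,c=shot(n); P=pts(d,c); H=hsv(im); X,Y,Z=P[...,0],P[...,1],P[...,2]
    y=(H[...,0]>20)&(H[...,0]<35)&(H[...,1]>110)&(H[...,2]>70)&(X>.3)&(X<.85)&(abs(Y)<.25)
    for q in comps(y&(Z<.06)&(Z>.02)&(X<.58),6):
        m=P[q]; ft=P[(H[...,1]<80)&(H[...,2]>110)&(abs(X-m[:,0].mean())<.03)&(abs(Y-m[:,1].mean())<.03)&(Z<.025)]
        print(n,'eye',q.sum(),np.median(m,0).round(4),*axis(m),'foot',len(ft),*(axis(ft) if len(ft)>9 else ''))
    for q in comps(y&(Z>.15)&(Z<.22)&(X>.55),4):
        m=P[q]; e=m[:,:2]-C; print(n,'hung',q.sum(),'rail x',np.median(e@U).round(4),'y',np.median(e@V).round(4),'z',m[:,2].min().round(3),m[:,2].max().round(3))
E
python3 find.py
```

```text
top eye 30 [ 0.4686 -0.0266  0.0475] [469.2 -27.3] [ 7.4 27.2] -67.2 foot 102 [468.6 -28. ] [24.7 40.1] 22.0
top eye 32 [ 0.4373 -0.1433  0.0469] [ 438.3 -144.2] [ 7.7 28.2] 77.2 foot 105 [ 437.7 -145.1] [26.  40.5] -15.1
top hung 58 rail x -0.041 y 0.1182 z 0.166 0.212
side eye 55 [0.5063 0.0836 0.0395] [507.   83.8] [ 9.6 27.2] -79.5 foot 61 [511.7  82.4] [22.3 46.1] 3.1
side eye 60 [ 0.4695 -0.0297  0.0404] [470.3 -29.6] [10.8 25.4] -68.2 foot 88 [472.  -27.5] [23.3 47.2] 21.8
side eye 42 [ 0.4371 -0.1503  0.0458] [ 438.  -145.9] [ 7.7 25.8] 74.8 foot 127 [ 440.7 -144.6] [25.7 43.7] -15.1
side hung 49 rail x -0.04 y 0.1125 z 0.157 0.207
```

```bash
python3 -c "
from m import *
go(.469,-.028,.1,202.5)"
```

```text
rot [-179.5    0.3 -174.3] shift [  25.3 -134.6  160.3] wz -0.2928
```

drive_tool --moves '[[[6, -33, 0], [0, 0, 0], 0.3], [[6, -33, 0], [0, 0, 0], 0.3], [[6, -33, 0], [0, 0, 0], 0.3], [[7, -35, 0], [0, 0, 0], 0.3], [[0, 0, 35], [0, 0, -0.1], 0.3], [[0, 0, 40], [0, 0, -0.1], 0.3], [[0, 0, 40], [0, 0, -0.093], 0.3], [[0, 0, 40], [0, 0, 0], 0.3], [[0, 0, 0], [0, 0, 0], 0.3], [[0, 0, 0], [0, 0, 0], 0.3]]'

```text
time_s: 18.98
tool_pos: [0.4685, -0.0245, 0.1048]
tool_rot: [179.4, -0.1, -157.2]
force: [0.6, -0.4, 0.3]
grip_width: 0.0608
grasp_force: 0.0
```

```bash
python3 find.py; python3 -c "
from m import *
go(.469,-.028,.037,202.5)"
```

```text
top eye 36 [0.5058 0.0848 0.0452] [505.9  84.9] [ 7.9 26.5] -78.6 foot 85 [506.8  85.1] [22.9 39. ] 7.5
top eye 33 [ 0.4373 -0.1431  0.0463] [ 438.4 -143.9] [ 7.7 28.6] 77.3 foot 107 [ 437.7 -144.8] [26.2 40.5] -14.3
top hung 58 rail x -0.0407 y 0.1183 z 0.169 0.209
side eye 60 [ 0.4696 -0.0287  0.0404] [469.8 -29.4] [10.2 24.6] -70.7 foot 74 [471.1 -27.4] [23.8 51.1] 25.8
side eye 43 [ 0.4372 -0.149   0.0455] [ 438.3 -145.9] [ 8.1 24.9] 74.6 foot 132 [ 440.2 -144.7] [26.3 43.4] -15.4
side hung 53 rail x -0.0398 y 0.1139 z 0.157 0.207
rot [ 179.9    0.2 -157.3] shift [ 3.  -1.3 68.3] wz 0.0032
```

drive_tool --moves '[[[1, -1.3, 20], [0, 0, 0], 0.3], [[0, 0, 20], [0, 0, 0], 0.3], [[0, 0, 20], [0, 0, 0], 0.3], [[0, 0, 8], [0, 0, 0], 0.3], [[0, 0, 0], [0, 0, 0], 0.3], [[0, 0, 0], [0, 0, 1e-09], 1], [[0, 0, 0], [0, 0, 0], 1], [[0, 0, 0], [0, 0, 0], 1], [[0, 0, 0], [0, 0, 0], 1], [[0, 0, 0], [0, 0, 0], 1], [[0, 0, 0], [0, 0, 0], 1], [[0, 0, 0], [0, 0, 0], 1]]' --newtons 25

```text
time_s: 20.08
tool_pos: [0.4687, -0.0283, 0.0387]
tool_rot: [180.0, 0.0, -157.4]
force: [-1.3, -0.1, 2.6]
grip_width: 0.0283
grasp_force: 25.0
```

drive_tool --moves '[[[0, 0, 0], [0, 0, 0], 1], [[0, 0, 0], [0, 0, 0], 1]]'

```text
time_s: 20.25
tool_pos: [0.4687, -0.0283, 0.0387]
tool_rot: [180.0, 0.0, -157.4]
force: [-0.6, 0.9, 4.1]
grip_width: 0.0283
grasp_force: 25.0
```

```bash
python3 -c "
from m import *
peg(1,-.1,.197,.005)"
```

```text
rot [ 180.     0.  -157.4] shift [ -81.6  -49.9 -163.3] wz 0.2951
```

drive_tool --moves '[[[0, 0, -23], [0, 0, 0], 1], [[0, 0, -35], [0, 0, 0], 1], [[0, 0, -35], [0, 0, 0], 1], [[0, 0, -35], [0, 0, 0], 1], [[0, 0, -35], [0, 0, 0], 1], [[-27, -16.6, 0], [0, 0, 0], 1], [[-27, -16.6, 0], [0, 0, 0], 1], [[-27, -16.6, 0], [0, 0, 0], 1], [[0, 0, 0], [0, 0, 0.1], 1], [[0, 0, 0], [0, 0, 0.1], 1], [[0, 0, 0], [0, 0, 0.095], 1], [[0, 0, 0], [0, 0, 0], 1]]'

```text
time_s: 21.25
tool_pos: [0.5538, -0.0416, 0.2008]
tool_rot: [179.9, -0.2, -174.3]
force: [0.3, -1.0, -2.4]
grip_width: 0.0285
grasp_force: 25.0
```

drive_tool --moves '[[[0, 0, 0], [0, 0, 0], 1], [[0, 0, 0], [0, 0, 0], 1], [[0, 0, 0], [0, 0, 0], 1]]'

```text
time_s: 21.5
tool_pos: [0.554, -0.042, 0.2016]
tool_rot: [180.0, -0.1, -174.1]
force: [0.3, 0.2, -1.0]
grip_width: 0.0281
grasp_force: 25.0
```

```bash
python3 look.py 1; python3 -c "
from m import *
peg(1,-.1,.197,.005);peg(1,-.036,.197,.005)"
```

```text
[ 0.554  -0.042   0.2016] [ 1.800e+02 -1.000e-01 -1.741e+02]
top 452 [-0.1299 -0.0427  0.5501] [-0.0666  0.048   0.5973] [-0.0899  0.0036  0.5843]
side 5 [-0.1285 -0.0441  0.1835] [-0.1093  0.016   0.2633] [-0.1118 -0.0022  0.1899]
rot [ 1.800e+02 -1.000e-01 -1.742e+02] shift [-9.1 -1.9 -0.3] wz 0.0025
rot [ 1.800e+02 -1.000e-01 -1.742e+02] shift [-73.1  -2.   -0.3] wz 0.0025
```

drive_tool --moves '[[[-9, -2, 0], [0, 0, 0], 1], [[-8, 0, 0], [0, 0, 0], 1], [[-8, 0, 0], [0, 0, 0], 1], [[-8, 0, 0], [0, 0, 0], 1], [[-8, 0, 0], [0, 0, 0], 1], [[-8, 0, 0], [0, 0, 0], 1], [[-8, 0, 0], [0, 0, 0], 1], [[-8, 0, 0], [0, 0, 0], 1], [[-8, 0, 0], [0, 0, 0], 1], [[0, 0, 0], [0, 0, 0], 1], [[0, 0, 0], [0, 0, 0], 1]]'

```text
time_s: 22.52
tool_pos: [0.6272, -0.0361, 0.2014]
tool_rot: [179.9, -0.1, -174.2]
force: [1.5, 0.4, -0.5]
grip_width: 0.0283
grasp_force: 25.0
```

```bash
python3 - <<'E'
from m import *
im,d,c=shot('side'); u,v=map(int,proj([.62,-.04,.19],c)); print(u,v)
cv2.imwrite('pics/c4.png',cv2.resize(im[v-50:v+50,u-60:u+60],None,fx=5,fy=5,interpolation=2))
E
```

```text
333 183
```

View pics/c4.png

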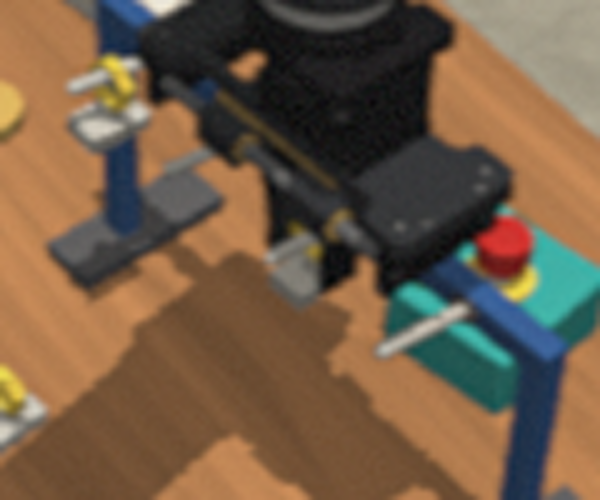

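drive_tool --moves '[[[0, 0, 3], [0, 0, 0], 1], [[0, 0, 3], [0, 0, 0], 1], [[0, 0, 1.5], [0, 0, 0], 1], [[0, 0, 0], [0, 0, 0], 1], [[0, 0, 0], [0, 0, 0], 0.45], [[0, 0, 0], [0, 0, 0], 0.45], [[0, 0, 0], [0, 0, 0], 0.45], [[0, 0, 0], [0, 0, 0], 0.45], [[0, 0, 0], [0, 0, 0], 0.45], [[0, 0, 0], [0, 0, 0], 0.45]]'

```text
time_s: 23.4
tool_pos: [0.627, -0.0364, 0.1941]
tool_rot: [180.0, -0.1, -174.2]
force: [0.7, 0.1, 0.0]
grip_width: 0.0472
grasp_force: 0.0
```

drive_tool --moves '[[[0, 0, -5], [0, 0, 0], 0.45], [[0, 0, -10], [0, 0, 0], 0.45], [[0, 0, -15], [0, 0, 0], 0.45], [[0, 0, -20], [0, 0, 0], 0.45], [[30, 0, -10], [0, 0, 0], 0.45], [[40, 0, 0], [0, 0, 0], 0.45], [[40, 0, 0], [0, 0, 0], 0.3], [[30, 0, 0], [0, 0, 0], 0.3], [[0, 0, 0], [0, 0, 0], 0.3], [[0, 0, 0], [0, 0, 0], 0.3]]'

```text
time_s: 24.23
tool_pos: [0.4871, -0.0527, 0.2558]
tool_rot: [-179.5, -0.1, -174.5]
force: [0.2, -0.2, -0.3]
grip_width: 0.0597
grasp_force: 0.0
```

```bash
python3 find.py; python3 -c "
from m import *
go(.438,-.1452,.1,166.5)"
```

```text
top eye 36 [0.5058 0.0846 0.0457] [506.1  84.8] [ 8.1 26.7] -79.0 foot 88 [506.1  85.5] [22.9 39.3] 10.4
top hung 55 rail x -0.0376 y -0.0394 z 0.178 0.208
top hung 59 rail x -0.0405 y 0.118 z 0.166 0.208
side eye 51 [0.5062 0.0841 0.0393] [506.9  83.1] [10.5 28.4] -79.7 foot 48 [510.6  83.9] [23.6 42.3] 2.7
side eye 43 [ 0.4373 -0.1495  0.0453] [ 438.4 -145.4] [ 7.4 28.3] 73.4 foot 129 [ 440.7 -145.3] [26.  44.6] -10.5
side hung 52 rail x -0.0365 y -0.0462 z 0.176 0.205
rot [-179.9   -0.  -174.2] shift [ 60.  -88.8 152.4] wz 0.3366
```

drive_tool --moves '[[[20, -29.6, 0], [0, 0, 0], 0.3], [[20, -29.6, 0], [0, 0, 0], 0.3], [[20, -29.6, 0], [0, 0, 0], 0.3], [[0, 0, 35], [0, 0, 0.11], 0.3], [[0, 0, 40], [0, 0, 0.11], 0.3], [[0, 0, 40], [0, 0, 0.11], 0.3], [[0, 0, 35], [0, 0, 0], 0.3], [[0, 0, 0], [0, 0, 0], 0.3], [[0, 0, 0], [0, 0, 0], 0.3], [[0, 0, 0], [0, 0, 0], 0.3]]'

```text
time_s: 25.17
tool_pos: [0.4391, -0.144, 0.1082]
tool_rot: [179.9, -0.0, 167.4]
force: [-0.2, 0.3, 0.7]
grip_width: 0.0609
grasp_force: 0.0
```

```bash
python3 find.py|grep eye; python3 -c "
from m import *
go(.438,-.145,.037,167)"
```

```text
top eye 33 [0.5058 0.0859 0.0465] [506.2  84.8] [ 7.3 26.4] -80.2 foot 99 [506.2  84.8] [22.9 40.6] 7.5
side eye 34 [0.5052 0.0881 0.042 ] [506.5  86. ] [ 7.2 21.6] -86.5 foot 10 [497.9  91.4] [ 9.5 17.6] -20.4
rot [-1.799e+02  1.000e-01  1.673e+02] shift [ 1.2  0.  69.1] wz 0.0055
```

drive_tool --moves '[[[1.2, 0, 20], [0, 0, 0], 0.3], [[0, 0, 20], [0, 0, 0], 0.3], [[0, 0, 20], [0, 0, 0], 0.3], [[0, 0, 8], [0, 0, 0], 0.3], [[0, 0, 0], [0, 0, 0], 0.3], [[0, 0, 0], [0, 0, 0], 1], [[0, 0, 0], [0, 0, 0], 1], [[0, 0, 0], [0, 0, 0], 1], [[0, 0, 0], [0, 0, 0], 1], [[0, 0, 0], [0, 0, 0], 1], [[0, 0, 0], [0, 0, 0], 1], [[0, 0, 0], [0, 0, 0], 1]]' --newtons 25

```text
time_s: 26.27
tool_pos: [0.4358, -0.1449, 0.0391]
tool_rot: [-180.0, -0.1, 167.2]
force: [-0.9, 0.9, 3.5]
grip_width: 0.0288
grasp_force: 24.7
```

drive_tool --moves '[[[0, 0, 0], [0, 0, 0], 1], [[0, 0, 0], [0, 0, 0], 1]]'

```text
time_s: 26.43
tool_pos: [0.4358, -0.1449, 0.0391]
tool_rot: [-180.0, -0.1, 167.2]
force: [-1.0, 0.5, 5.9]
grip_width: 0.0284
grasp_force: 24.7
```

```bash
python3 -c "
from m import *
peg(0,-.1,.197,.005)"
```

```text
rot [-1.800e+02 -1.000e-01  1.672e+02] shift [-127.1   51.7 -162.9] wz -0.3222
```

drive_tool --moves '[[[0, 0, -23], [0, 0, 0], 1], [[0, 0, -35], [0, 0, 0], 1], [[0, 0, -35], [0, 0, 0], 1], [[0, 0, -35], [0, 0, 0], 1], [[0, 0, -35], [0, 0, 0], 1], [[-32, 13, 0], [0, 0, 0], 1], [[-32, 13, 0], [0, 0, 0], 1], [[-32, 13, 0], [0, 0, 0], 1], [[-30, 13, 0], [0, 0, 0], 1], [[0, 0, 0], [0, 0, -0.11], 1], [[0, 0, 0], [0, 0, -0.11], 1], [[0, 0, 0], [0, 0, -0.1], 1]]'

```text
time_s: 27.43
tool_pos: [0.5583, -0.1224, 0.1995]
tool_rot: [179.9, -0.5, -173.9]
force: [-0.1, -0.4, -1.6]
grip_width: 0.0284
grasp_force: 24.8
```

drive_tool --moves '[[[0, 0, 0], [0, 0, 0], 1], [[0, 0, 0], [0, 0, 0], 1], [[0, 0, 0], [0, 0, 0], 1]]'

```text
time_s: 27.68
tool_pos: [0.5579, -0.124, 0.2003]
tool_rot: [179.9, -0.5, -174.5]
force: [-0.0, 1.0, -1.1]
grip_width: 0.0283
grasp_force: 24.8
```

```bash
python3 look.py 0; python3 -c "
from m import *
peg(0,-.1,.197,.005);peg(0,-.036,.197,.005)"
```

```text
[ 0.5579 -0.124   0.2003] [ 179.9   -0.5 -174.5]
top 419 [-0.1298 -0.0442  0.5637] [-0.0702  0.0449  0.5952] [-0.0913  0.0025  0.5831]
side 0
rot [ 180.    -0.4 -174.5] shift [-13.2   0.2  -1.4] wz -0.0026
rot [ 180.    -0.4 -174.5] shift [-77.2   0.4  -1.4] wz -0.0026
```

drive_tool --moves '[[[-12, 0, -1.5], [0, 0, 0], 1], [[-8, 0, 0], [0, 0, 0], 1], [[-8, 0, 0], [0, 0, 0], 1], [[-8, 0, 0], [0, 0, 0], 1], [[-8, 0, 0], [0, 0, 0], 1], [[-8, 0, 0], [0, 0, 0], 1], [[-8, 0, 0], [0, 0, 0], 1], [[-8, 0, 0], [0, 0, 0], 1], [[-8, 0, 0], [0, 0, 0], 1], [[0, 0, 0], [0, 0, 0], 1], [[0, 0, 0], [0, 0, 0], 1]]'

```text
time_s: 28.7
tool_pos: [0.6343, -0.1156, 0.2015]
tool_rot: [179.9, -0.4, -174.3]
force: [-0.3, 0.2, -1.3]
grip_width: 0.028
grasp_force: 24.8
```

```bash
python3 - <<'E'
from m import *
im,d,c=shot('side'); u,v=map(int,proj([.62,-.12,.19],c)); print(u,v)
cv2.imwrite('pics/c5.png',cv2.resize(im[v-50:v+50,u-60:u+60],None,fx=5,fy=5,interpolation=2))
E
```

```text
352 204
```

View pics/c5.png

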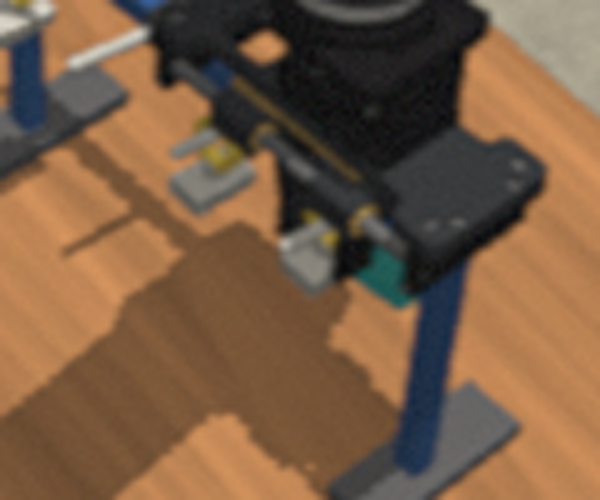

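Peg 0 protrudes through the held eye at (300,235), and the carrier on peg 1 hangs at (215,165). Lower, release, retreat.

drive_tool --moves '[[[0, 0, 3], [0, 0, 0], 1], [[0, 0, 3], [0, 0, 0], 1], [[0, 0, 1.5], [0, 0, 0], 1], [[0, 0, 0], [0, 0, 0], 1], [[0, 0, 0], [0, 0, 0], 0.45], [[0, 0, 0], [0, 0, 0], 0.45], [[0, 0, 0], [0, 0, 0], 0.45], [[0, 0, 0], [0, 0, 0], 0.45], [[0, 0, 0], [0, 0, 0], 0.45], [[0, 0, 0], [0, 0, 0], 0.45]]'

```text
time_s: 29.58
tool_pos: [0.634, -0.1161, 0.1943]
tool_rot: [180.0, -0.4, -174.3]
force: [-0.2, 0.9, -0.6]
grip_width: 0.0472
grasp_force: 0.0
```

drive_tool --moves '[[[0, 0, -5], [0, 0, 0], 0.45], [[0, 0, -10], [0, 0, 0], 0.45], [[0, 0, -15], [0, 0, 0], 0.45], [[0, 0, -20], [0, 0, 0], 0.45], [[30, 0, -10], [0, 0, 0], 0.45], [[40, 0, 0], [0, 0, 0], 0.45], [[40, 0, 0], [0, 0, 0], 0.3], [[30, 0, 0], [0, 0, 0], 0.3], [[0, 0, 0], [0, 0, 0], 0.3], [[0, 0, 0], [0, 0, 0], 0.3]]'

```text
time_s: 30.42
tool_pos: [0.4945, -0.132, 0.2569]
tool_rot: [-179.6, -0.4, -174.6]
force: [-0.0, -0.5, 1.5]
grip_width: 0.0599
grasp_force: 0.0
```

```bash
python3 find.py; python3 -c "
from m import *
go(.506,.085,.1,190)"
```

```text
top eye 33 [0.5057 0.086  0.0465] [506.   84.8] [ 7.4 26.8] -80.7 foot 99 [505.9  84.8] [23.  40.2] 7.9
top hung 59 rail x -0.037 y -0.1202 z 0.167 0.207
top hung 55 rail x -0.0372 y -0.0396 z 0.176 0.206
top hung 59 rail x -0.0404 y 0.1179 z 0.165 0.208
side eye 50 [0.5065 0.083  0.0412] [506.9  83. ] [ 8.7 26. ] -81.1 foot 86 [509.6  85.1] [25.  47.3] 13.2
side hung 11 rail x -0.0349 y -0.0532 z 0.186 0.203
side hung 55 rail x -0.0367 y -0.1271 z 0.165 0.209
rot [-180.    -0.3 -174.3] shift [-30.9 212.8 153.5] wz -0.0752
```

drive_tool --moves '[[[-5, 35, 0], [0, 0, 0], 0.3], [[-5, 35, 0], [0, 0, 0], 0.3], [[-5, 35, 0], [0, 0, 0], 0.3], [[-5, 36, 0], [0, 0, 0], 0.3], [[-5, 36, 0], [0, 0, 0], 0.3], [[-6, 36, 0], [0, 0, 0], 0.3], [[0, 0, 35], [0, 0, -0.06], 0.3], [[0, 0, 40], [0, 0, 0], 0.3], [[0, 0, 40], [0, 0, 0], 0.3], [[0, 0, 35], [0, 0, 0], 0.3], [[0, 0, 0], [0, 0, 0], 0.3], [[0, 0, 0], [0, 0, 0], 0.3]]'

```text
time_s: 31.52
tool_pos: [0.5032, 0.0881, 0.1042]
tool_rot: [179.6, -0.6, -170.6]
force: [-0.1, -0.5, 1.0]
grip_width: 0.0609
grasp_force: 0.0
```

```bash
python3 find.py|grep eye; python3 -c "
from m import *
go(.506,.085,.037,189)"
```

```text
side eye 53 [0.5063 0.083  0.0399] [506.4  84.7] [10.  28.9] -80.7 foot 63 [508.6  83.9] [24.4 45.8] -2.2
rot [ 179.8   -0.2 -170.7] shift [ 0.1 -2.5 67.2] wz 0.0044
```

drive_tool --moves '[[[0, -2.5, 20], [0, 0, 0], 0.3], [[0, 0, 20], [0, 0, 0], 0.3], [[0, 0, 20], [0, 0, 0], 0.3], [[0, 0, 6], [0, 0, 0], 0.3], [[0, 0, 0], [0, 0, 0], 0.3], [[0, 0, 0], [0, 0, 0], 1], [[0, 0, 0], [0, 0, 0], 1], [[0, 0, 0], [0, 0, 0], 1], [[0, 0, 0], [0, 0, 0], 1], [[0, 0, 0], [0, 0, 0], 1], [[0, 0, 0], [0, 0, 0], 1], [[0, 0, 0], [0, 0, 0], 1]]' --newtons 25

```text
time_s: 32.62
tool_pos: [0.5041, 0.0829, 0.0396]
tool_rot: [179.9, -0.4, -170.9]
force: [-0.1, 1.2, 3.6]
grip_width: 0.0279
grasp_force: 26.0
```

drive_tool --moves '[[[0, 0, 0], [0, 0, 0], 1], [[0, 0, 0], [0, 0, 0], 1]]'

```text
time_s: 32.78
tool_pos: [0.5041, 0.083, 0.0396]
tool_rot: [179.9, -0.4, -170.9]
force: [-0.0, 0.4, 4.9]
grip_width: 0.0284
grasp_force: 26.1
```

```bash
python3 -c "
from m import *
peg(2,-.1,.197,.006)"
```

```text
rot [ 179.9   -0.4 -170.9] shift [ -43.2  -53.8 -163.4] wz 0.0598
```

drive_tool --moves '[[[0, 0, -23], [0, 0, 0], 1], [[0, 0, -35], [0, 0, 0], 1], [[0, 0, -35], [0, 0, 0], 1], [[0, 0, -35], [0, 0, 0], 1], [[0, 0, -35], [0, 0, 0], 1], [[-14, -18, 0], [0, 0, 0], 1], [[-14, -18, 0], [0, 0, 0], 1], [[-14, -18, 0], [0, 0, 0.06], 1], [[0, 0, 0], [0, 0, 0], 1], [[0, 0, 0], [0, 0, 0], 1], [[0, 0, 0], [0, 0, 0], 1], [[0, 0, 0], [0, 0, 0], 1]]'

```text
time_s: 33.78
tool_pos: [0.5541, 0.037, 0.2014]
tool_rot: [179.9, -0.5, -174.2]
force: [-0.5, 0.2, -1.1]
grip_width: 0.0285
grasp_force: 26.0
```

```bash
python3 look.py 2; python3 -c "
from m import *
peg(2,-.1,.197,.006);peg(2,-.036,.197,.006)"
```

```text
[0.5541 0.037  0.2014] [ 179.9   -0.5 -174.2]
top 491 [-0.1298 -0.0493  0.5481] [-0.0515  0.0478  0.5993] [-0.0829  0.0009  0.5846]
side 11 [-0.1292 -0.049   0.1859] [-0.0993  0.0185  0.2852] [-0.1218 -0.0143  0.2694]
rot [ 180.    -0.4 -174.2] shift [-1.  -0.3 -1.3] wz 0.0015
rot [ 180.    -0.4 -174.2] shift [-65.   -0.4  -1.3] wz 0.0015
```

drive_tool --moves '[[[-8, 0, -1.3], [0, 0, 0], 1], [[-8, 0, 0], [0, 0, 0], 1], [[-8, 0, 0], [0, 0, 0], 1], [[-8, 0, 0], [0, 0, 0], 1], [[-8, 0, 0], [0, 0, 0], 1], [[-8, 0, 0], [0, 0, 0], 1], [[-8, 0, 0], [0, 0, 0], 1], [[-8, 0, 0], [0, 0, 0], 1], [[0, 0, 0], [0, 0, 0], 1], [[0, 0, 0], [0, 0, 0], 1]]'

```text
time_s: 34.72
tool_pos: [0.6189, 0.0427, 0.2024]
tool_rot: [179.9, -0.4, -174.3]
force: [0.2, -0.3, -1.9]
grip_width: 0.0283
grasp_force: 26.0
```

```bash
python3 - <<'E'
from m import *
im,d,c=shot('side'); u,v=map(int,proj([.62,.04,.19],c)); print(u,v)
cv2.imwrite('pics/c6.png',cv2.resize(im[v-50:v+50,u-60:u+60],None,fx=5,fy=5,interpolation=2))
E
```

```text
315 165
```

View pics/c6.png

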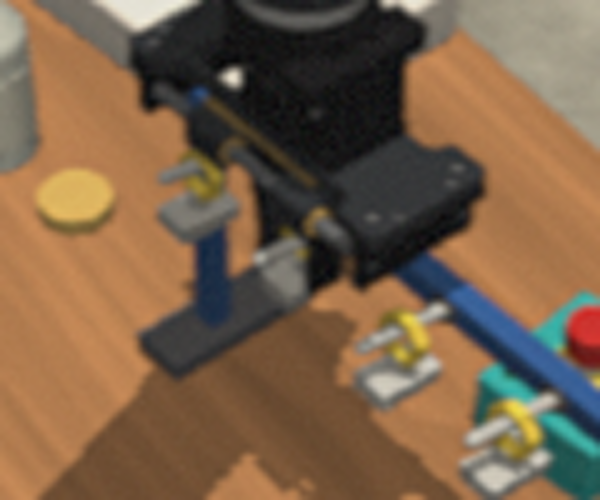

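The held eye is threaded by peg 2 at (280,250), and the other three hang correctly. Lower, release, retreat.

drive_tool --moves '[[[0, 0, 3], [0, 0, 0], 1], [[0, 0, 3], [0, 0, 0], 1], [[0, 0, 1.5], [0, 0, 0], 1], [[0, 0, 0], [0, 0, 0], 1], [[0, 0, 0], [0, 0, 0], 0.45], [[0, 0, 0], [0, 0, 0], 0.45], [[0, 0, 0], [0, 0, 0], 0.45], [[0, 0, 0], [0, 0, 0], 0.45], [[0, 0, 0], [0, 0, 0], 0.45], [[0, 0, 0], [0, 0, 0], 0.45]]'

```text
time_s: 35.6
tool_pos: [0.6187, 0.0423, 0.1953]
tool_rot: [179.9, -0.4, -174.3]
force: [-0.1, 0.0, -0.8]
grip_width: 0.0474
grasp_force: 0.0
```

drive_tool --moves '[[[0, 0, -5], [0, 0, 0], 0.45], [[0, 0, -10], [0, 0, 0], 0.45], [[0, 0, -15], [0, 0, 0], 0.45], [[0, 0, -20], [0, 0, 0], 0.45], [[30, 0, -10], [0, 0, 0], 0.45], [[40, 0, 0], [0, 0, 0], 0.45], [[40, 0, 0], [0, 0, 0], 0], [[30, 0, 0], [0, 0, 0], 0], [[0, 0, 0], [0, 0, 0], 0], [[0, 0, 0], [0, 0, 0], 0]]'

```text
time_s: 36.43
tool_pos: [0.4872, 0.0275, 0.2594]
tool_rot: [-179.5, -0.2, -174.5]
force: [0.4, -0.4, 0.4]
grip_width: 0.067
grasp_force: 0.0
```

```bash
python3 find.py; python3 -c "
from m import *
go(.438,.2792,.12,158)
im,d,c=shot('top'); cv2.imwrite('pics/c7.png',cv2.resize(im[150:300,180:420],None,fx=3.3,fy=3.3,interpolation=2))"
```

```text
top hung 59 rail x -0.037 y -0.1201 z 0.168 0.207
top hung 55 rail x -0.0377 y -0.0394 z 0.177 0.208
top hung 53 rail x -0.0359 y 0.0375 z 0.175 0.207
top hung 59 rail x -0.0406 y 0.1181 z 0.166 0.209
side hung 29 rail x -0.0377 y 0.1147 z 0.159 0.207
side hung 49 rail x -0.0346 y 0.0345 z 0.168 0.206
side hung 50 rail x -0.0365 y -0.0466 z 0.178 0.207
side hung 62 rail x -0.0362 y -0.1243 z 0.168 0.207
rot [ 180.    -0.2 -174.3] shift [ 25.  254.3 135.8] wz 0.4841
```

View pics/c7.png

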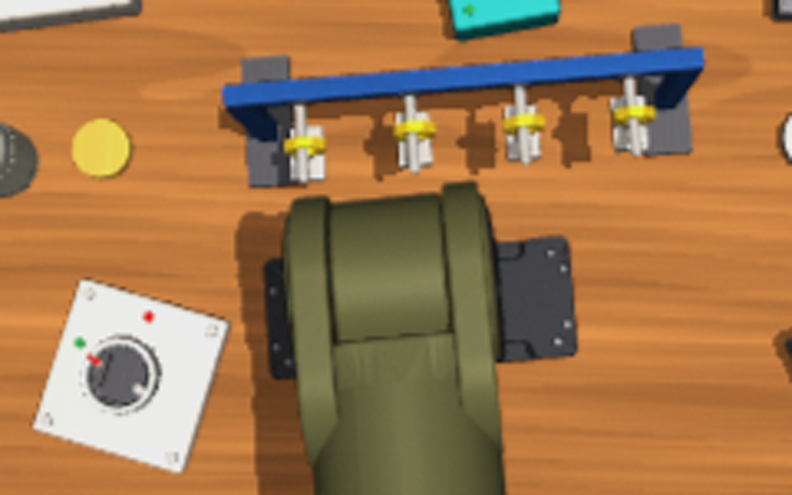

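drive_tool --moves '[[[3, 36, 0], [0, 0, 0], 0], [[3, 36, 0], [0, 0, 0], 0], [[4, 36, 0], [0, 0, 0], 0], [[4, 36, 0], [0, 0, 0], 0], [[4, 36, 0], [0, 0, 0], 0], [[4, 37, 0], [0, 0, 0], 0], [[3, 37, 0], [0, 0, 0], 0], [[0, 0, 25], [0, 0, 0.121], 0], [[0, 0, 35], [0, 0, 0.121], 0], [[0, 0, 35], [0, 0, 0.121], 0], [[0, 0, 30], [0, 0, 0.121], 0], [[0, 0, 0], [0, 0, 0], 0]]'

```text
time_s: 37.58
tool_pos: [0.4319, 0.2793, 0.1264]
tool_rot: [-179.6, -1.1, 158.1]
force: [-1.3, -0.7, 0.8]
grip_width: 0.0872
grasp_force: 0.0
```

```bash
python3 -c "
from m import *
shot('top');shot('top')
go(.4382,.2792,.054,158)"
```

```text
rot [-179.9   -0.7  158.4] shift [-3.7 -0.8 75.2] wz 0.0073
```

drive_tool --moves '[[[-3.7, -0.8, 15], [0, 0, 0], 0], [[0, 0, 20], [0, 0, 0], 0], [[0, 0, 20], [0, 0, 0], 0], [[0, 0, 15], [0, 0, 0], 0], [[0, 0, 5], [0, 0, 0], 0], [[0, 0, 0], [0, 0, 0], 0], [[0, 0, 0], [0, 0, 0], 0], [[0, 0, 0], [0, 0, 0], 1], [[0, 0, 0], [0, 0, 0], 1], [[0, 0, 0], [0, 0, 0], 1], [[0, 0, 0], [0, 0, 0], 1], [[0, 0, 0], [0, 0, 0], 1]]' --newtons 30

```text
time_s: 38.68
tool_pos: [0.4396, 0.2784, 0.0592]
tool_rot: [179.9, -0.3, 158.0]
force: [2.4, 6.0, -0.6]
grip_width: 0.0614
grasp_force: 2.8
```

drive_tool --moves '[[[0, 0, 0], [0, 0, 0], 1], [[0, 0, 0], [0, 0, 0], 1], [[0, 0, 0], [0, 0, 0], 1]]' --newtons 45

```text
time_s: 38.93
tool_pos: [0.4398, 0.279, 0.0592]
tool_rot: [179.9, -0.3, 158.1]
force: [2.1, 4.5, -0.2]
grip_width: 0.0593
grasp_force: 45.0
```

drive_tool --moves '[[[0, 0, -3], [0, 0, 0], 1], [[0, 0, -3], [0, 0, 0], 1], [[0, 0, -3], [0, 0, 0], 1], [[0, 0, -2], [0, 0, 0], 1], [[0, 0, -1], [0, 0, 0], 1], [[0, 0, 0], [0, 0, 0], 1], [[0, 0, 0], [0, 0, 0], 1]]' --newtons 45

```text
time_s: 39.52
tool_pos: [0.4396, 0.2789, 0.0701]
tool_rot: [179.8, -0.3, 158.1]
force: [4.9, 6.7, -10.7]
grip_width: 0.0592
grasp_force: 45.0
```

drive_tool --moves '[[[0, 0, 0], [0, 0, 0.1], 1], [[0, 0, 0], [0, 0, 0.105], 1], [[0, 0, 0], [0, 0, 0.105], 1], [[0, 0, 0], [0, 0, 0.105], 1], [[0, 0, 0], [0, 0, 0.105], 1], [[0, 0, 0], [0, 0, 0.105], 1], [[0, 0, 0], [0, 0, 0.105], 1], [[0, 0, 0], [0, 0, 0.105], 1], [[0, 0, 0], [0, 0, 0.105], 1], [[0, 0, 0], [0, 0, 0.105], 1], [[0, 0, 0], [0, 0, 0.105], 1], [[0, 0, 0], [0, 0, 0.105], 1]]'

```text
time_s: 40.52
tool_pos: [0.4383, 0.2781, 0.0693]
tool_rot: [-179.6, -0.1, 85.9]
force: [2.3, 5.1, -9.4]
grip_width: 0.0593
grasp_force: 45.0
```

drive_tool --moves '[[[0, 0, 0], [0, 0, 0], 1], [[0, 0, 0], [0, 0, 0], 1], [[0, 0, 0], [0, 0, 0], 1]]'

```text
time_s: 40.77
tool_pos: [0.4383, 0.2781, 0.0693]
tool_rot: [-179.6, -0.1, 86.2]
force: [2.7, 4.5, -10.2]
grip_width: 0.0595
grasp_force: 45.0
```

drive_tool --moves '[[[0, 0, 3], [0, 0, 0], 1], [[0, 0, 3], [0, 0, 0], 1], [[0, 0, 3], [0, 0, 0], 1], [[0, 0, 3], [0, 0, 0], 1], [[0, 0, 0], [0, 0, 0], 1], [[0, 0, 0], [0, 0, 0], 1], [[0, 0, 0], [0, 0, 0], 1]]'

```text
time_s: 41.35
tool_pos: [0.4383, 0.2783, 0.0591]
tool_rot: [-179.6, -0.1, 86.2]
force: [-1.7, 2.7, 5.2]
grip_width: 0.0594
grasp_force: 45.0
```

drive_tool --moves '[[[0, 0, 0], [0, 0, 0], 0], [[0, 0, 0], [0, 0, 0], 0], [[0, 0, 0], [0, 0, 0], 0], [[0, 0, 0], [0, 0, 0], 0], [[0, 0, 0], [0, 0, 0], 0], [[0, 0, 0], [0, 0, 0], 0], [[0, 0, -20], [0, 0, 0], 0], [[0, 0, -40], [0, 0, 0], 0], [[0, 0, -40], [0, 0, 0], 0], [[-40, 0, -10], [0, 0, 0], 0], [[-40, 0, 0], [0, 0, 0], 0], [[-40, 0, 0], [0, 0, 0], 0]]'

```text
time_s: 42.35
tool_pos: [0.4318, 0.1569, 0.1696]
tool_rot: [-179.8, -0.1, 86.3]
force: [0.5, -1.3, -0.0]
grip_width: 0.0866
grasp_force: 0.0
```

drive_tool --moves '[[[-40, 0, 0], [0, 0, 0], 0], [[-40, 0, 0], [0, 0, 0.1], 0], [[0, 0, 0], [0, 0, 0.12], 0], [[0, 0, 0], [0, 0, 0.12], 0], [[0, 0, 0], [0, 0, 0.12], 0], [[0, 0, 0], [0, 0, 0.12], 0], [[0, 0, 0], [0, 0, 0.12], 0.5], [[0, 0, 0], [0, 0, 0.12], 1], [[0, 0, 0], [0, 0, 0.12], 1], [[0, 0, 0], [0, 0, 0.12], 1], [[0, 0, 0], [0, 0, 0], 1], [[0, 0, 0], [0, 0, 0], 1]]'

```text
time_s: 43.35
tool_pos: [0.4259, 0.0776, 0.1683]
tool_rot: [-179.8, 0.3, 25.6]
force: [0.7, -0.2, 0.1]
grip_width: 0.055
grasp_force: 0.0
```

```bash
python3 knob.py; python3 -c "
from m import *
go(.4505,-.3205,.16,30)
im,d,c=shot('top'); P=pts(d,c);X,Y,Z=P[...,0],P[...,1],P[...,2]
q=(abs(X-.437)<.035)&(abs(Y-.279)<.035)&(Z>.045)&(Z<.09);print(np.percentile(Z[q],[20,50,80]))
cv2.imwrite('pics/c8.png',cv2.resize(im[220:310,170:270],None,fx=5,fy=5,interpolation=2))"
```

```text
top 130 [0.1068 0.1088]
side 188 [0.1061 0.1076]
rot [-179.8    0.3   25.6] shift [-149.6  369.8    5.3] wz -0.0776
[0.04775428 0.0554181  0.06242695]
```

View pics/c8.png

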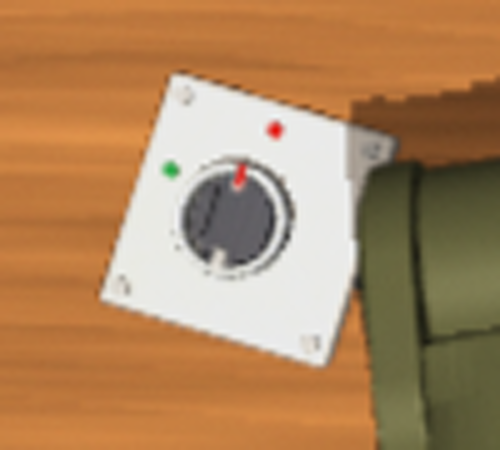

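drive_tool --moves '[[[-15, 37, 0], [0, 0, 0], 1], [[-15, 37, 0], [0, 0, 0], 1], [[-15, 37, 0], [0, 0, 0], 1], [[-15, 37, 0], [0, 0, 0], 1], [[-15, 37, 0], [0, 0, 0], 1], [[-15, 37, 0], [0, 0, 0], 1], [[-15, 37, 0], [0, 0, 0], 1], [[-15, 37, 0], [0, 0, 0], 1], [[-15, 37, 0], [0, 0, 0], 1], [[-15, 37, 0], [0, 0, 0], 1], [[0, 0, 0], [0, 0, 0], 1], [[0, 0, 0], [0, 0, 0], 1]]'

```text
time_s: 44.5
tool_pos: [0.4482, -0.3235, 0.167]
tool_rot: [-179.7, 0.3, 25.2]
force: [0.3, 0.4, -0.4]
grip_width: 0.0003
grasp_force: 0.0
```

```bash
python3 -c "
from m import *
go(.4505,-.3205,.127)"
```

```text
rot [-179.7    0.3   25.2] shift [ 3.3 -1.7 37. ] wz 0
```

drive_tool --moves '[[[3, -1.7, 10], [0, 0, 0], 1], [[0, 0, 15], [0, 0, 0], 1], [[0, 0, 10], [0, 0, 0], 1], [[0, 0, 5], [0, 0, 0], 1], [[0, 0, 4], [0, 0, 0], 1], [[0, 0, 4], [0, 0, 0], 1], [[0, 0, 4], [0, 0, 0], 1], [[0, 0, 3], [0, 0, 0], 1], [[0, 0, 2], [0, 0, 0], 1], [[0, 0, 0], [0, 0, 0], 1], [[0, 0, 0], [0, 0, 0], 1]]'

```text
time_s: 45.42
tool_pos: [0.4508, -0.3186, 0.1107]
tool_rot: [-179.9, 0.3, 25.4]
force: [0.3, -0.0, 1.5]
grip_width: 0.0008
grasp_force: 0.6
```

drive_tool --moves '[[[0, 0, 1], [0, 0, 0], 1], [[0, 0, 0.7], [0, 0, 0], 1], [[0, 0, 0], [0, 0, 0], 1], [[0, 0, 0], [0, 0, 0], 1]]'

```text
time_s: 45.75
tool_pos: [0.4509, -0.3187, 0.1104]
tool_rot: [-179.9, 0.3, 25.4]
force: [-1.7, 2.6, 9.4]
grip_width: 0.0007
grasp_force: 4.7
```

drive_tool --moves '[[[0, 0, 0.7], [0, 0, 0], 1], [[0, 0, 0.8], [0, 0, 0], 1], [[0, 0, 0], [0, 0, 0], 1], [[0, 0, 0], [0, 0, 0], 1]]'

```text
time_s: 46.08
tool_pos: [0.4509, -0.3187, 0.1103]
tool_rot: [-179.9, 0.3, 25.4]
force: [-4.8, 4.2, 17.5]
grip_width: 0.0003
grasp_force: 8.7
```

drive_tool --moves '[[[0, 0, -10], [0, 0, 0], 1], [[0, 0, -30], [0, 0, 0], 1], [[0, 0, -40], [0, 0, 0], 1], [[0, 0, -40], [0, 0, 0], 1], [[0, 0, 0], [0, 0, 0], 1], [[0, 0, 0], [0, 0, 0], 1], [[0, 0, 0], [0, 0, 0], 1]]'

```text
time_s: 46.67
tool_pos: [0.4509, -0.3186, 0.227]
tool_rot: [-179.8, 0.3, 25.3]
force: [-0.8, 0.4, -0.3]
grip_width: 0.0006
grasp_force: 0.0
```

```bash
python3 knob.py; python3 find.py; python3 -c "
from m import *
im,d,c=shot('top'); cv2.imwrite('pics/end.png',im)"
```

```text
top 9 [0.0893 0.0915]
side 171 [0.0879 0.0894]
top hung 58 rail x -0.0372 y -0.1202 z 0.166 0.207
top hung 55 rail x -0.0373 y -0.0396 z 0.177 0.207
top hung 52 rail x -0.0357 y 0.0381 z 0.175 0.207
top hung 59 rail x -0.0411 y 0.1183 z 0.171 0.21
```

View pics/end.png

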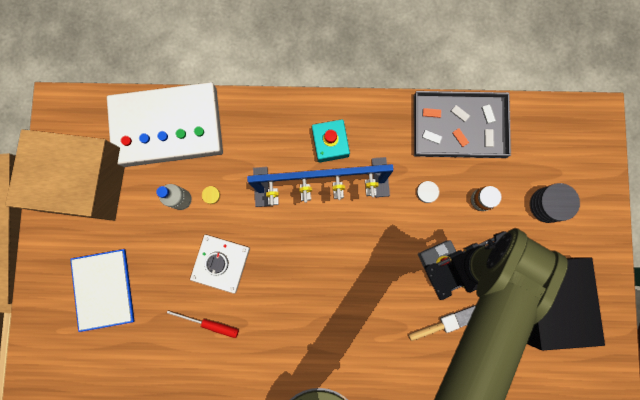

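The picture shows four carriers on the rail (272–372, 190), the chuck locked (218,262), the knob in, and everything else unmoved.

```bash
python3 -c "
from cell import env
print(env.sign_off())"
```

```text
the job is handed in; nothing more can be done
None
```

The job is handed in: all four carriers hang on the rail pegs, the empty chuck's collar is down in its locked notch, and the knob was pushed fully in last; sign-off gave no verdict.

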